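# Find the clear inlet slit with the gauge blade

### The job

Only one of the three sampler heads has an inlet slit that is clear to full depth; the other two are choked by packed deposit out of sight inside. Take the gauge out of its stand, slide its held blade gently into the slits to feel which one lets it all the way in, never forcing it where it jams, and leave it let go in the clear slit, upright and fully home with the shoulder of its handle down on the head. Do not disturb the pump, bottle and dish nearby.

Things in the scene. Friction and masses are not known exactly. Their poses are not given: they have to be found in the camera images.
- gauge_grip (a point): Centre of the handle of the gauge, half-way up it. The handle is a black plastic block 40 mm (its x) by 18 mm (its y) by 50 mm tall (z up), about 140 g with its blade; take it across the 18 mm. Its flat underside, 25 mm below this point, is the shoulder that stops the blade. It starts upright in the stand.
- blade: The steel blade fixed under the handle: 26 mm wide (along its x), 4 mm thick (along its y), 38 mm long. The origin is the middle of its lower edge, 63 mm below gauge_grip; z points up to the handle. Blade and handle share their axes; either way round fits. It must not be pushed with more than 30 N.
- stand: Fixed grey plastic block 70 x 50 mm, 50 mm tall, on a base plate, with an upright slot in which the gauge stands, shoulder on its top. Origin at the centre of its underside; the slot's length lies along its x.
- slit_a (a point): Centre of the mouth of the slit in the top of head a, 60 mm above the bench. The head is an aluminium block 60 mm (x) by 46 mm (y), 60 mm tall, fixed in place on springy feet that give 1 mm downwards for each 5 N. The slit is 31 mm long (along this point's x) and 7 mm wide (along its y), has no lead-in, and goes down 42 mm if clear; the home blade reaches 38 mm below the mouth.
- slit_b (a point): The same for head b, an equal head. In every slit two thin dark rubber dust lips, 3 mm below the mouth, hide the inside and give way without resistance. In a choked slit, deposit stops the blade 14 to 26 mm below the mouth, then resists with about 4 N more for each mm of push.
- slit_c (a point): The same for head c, an equal head. Which slit is clear is drawn anew each time; it does not go with the letters.
- pump: Bystander: black air pump 45 x 85 x 110 mm standing loose on the bench; origin at the centre of its underside.
- bottle: Bystander: loose bottle with a cap, 56 mm across, 120 mm tall; origin at the centre of its underside.
- dish: Bystander: loose open glass dish, 70 mm across, 30 mm tall; origin at the centre of its underside.
Mind the look-alikes: they are no part of the job. Leave any blue look-alike of the stand alone.

How it is judged:
By the outcome, as a careful person would: the job done as asked, in the order asked, and still so for the second after the job is handed in, with the robot touching nothing.
It also fails if it takes over 67 s, if anything falls off the work surface, if the arm or the gripper's body presses on something with over 40 N, if the wrist force passes 120 N, or if a joint passes its speed limit or range.

### The arm

A 6-joint arm with a two-finger parallel gripper is mounted at the origin on the work surface. World frame = base frame: x ahead of the robot, y to its left, z up, the work surface at z = 0. Lengths are in m, angles in rad, forces in N, time in s.
With the tool pointing down it reaches from about 0.25 to 0.85 m from the base axis. Payload 12.5 kg.
Tool frame: the origin (TCP) lies midway between the tips of the shut fingers; the grasp point (between the pads) lies 19 mm behind it (ctrl.pinch_z is the distance from the TCP to the grasp point, in m); z points along the fingers, x is the direction in which the jaws open and shut, and the axes are right-handed (so a half turn about z gives the same grasp; the last joint's range is limited). The gripper opens to 93 mm and grips with 3 to 60 N. Pads are 15 mm wide; open, the fingers measure 128 mm over their backs; the gripper's body (75 mm by 188 mm) begins 65 mm behind the grasp point.
Start: joints at [-1.399, 0.351, 1.652, -0, 1.139, -0.085], TCP at [0.14, -0.532, 0.219] pointing down, gripper open.
Joint ranges: [-2.75, 2.75], [-0.79, 2.1], [0.01, 2.65], [-1.57, 4.71], [0.07, 3.14], [-2.87, 2.87]. Speed limits (rad/s): [2.22, 2.22, 2.79, 3.14, 3.14, 3.14].

### API

Orientations are given as a 3x3 rotation matrix whose columns are the frame's x, y, z axes.
In Python, from cell import sense, optics, ticket, ctrl gives the robot as it stands.
- The arm moves only by the tool apply_moves, never from a script. Its argument "increments" is a list of rows, each a list of 5 numbers: the finger opening in m, from 0 to 0.093, then the shift along the tool's x, y, z in m, then the turn about the tool's z in rad. In form: [[fingers, dx, dy, dz, spin], ...]. A call has 1 to 5 rows; each row shifts and turns the commanded pose from where the row before left it, along the tool's axes as they then stand; what a row does not reach is not made up. A row lasts 1/8 s, in which the tool goes at most 62.5 mm and 10.7 degrees, less where a joint would pass 70% of its speed; a pose out of reach is approached as far as the arm can. A call with a gripper value outside its range is refused whole. The fingers move at their own pace and stop on an object; "newtons" is the grip in N (left out, the last holds). Time passes only in rows, so rows that do not move let the fingers close. It gives the time, the measured TCP pose, the force and the opening at its end, in the units of the state.
- sense(): the state, without advancing time (a new reading comes with each control period).
- optics.capture(name): name is "scene" or "top"; returns a dict with "color" (384x512x3 uint8, blue, green, red), "K" (3x3 intrinsics, pixels), "k1" (the pictures are not rectified: a ray, as slopes to the right and down, at radius r is drawn at 1 + k1 r^2 times it, then the intrinsics apply), "xyz" and "rotation" of the camera in the world. Camera axes: x right, y down, z forward; pixel columns grow to the right and rows downward; lengths in m; the calibration is good to about 2 mm. A picture is of the moment at which its call begins. There is no depth.
- ticket.close_job(): hands the job in, once; it reports no verdict.
The state is a dict: "t": time; "joint_positions": joint angles; "qd": joint speeds; "joint_torque": joint torques, N m; "tcp_pos": TCP position; "tool_rot": TCP orientation; "force": force on the tool from outside, world axes, zero at the start; "ft_torque": the same for the moment, N m; "width": finger opening in m.
Only numpy, scipy, OpenCV 4.12 (cv2) and the standard library are available. Lean on these libraries where they do the work, as an engineer would, in place of code of your own. Each camera call takes 0.05 s, during which the arm holds its last target. There are 200 camera calls.

## Working session

There is one attempt and no reset: what is moved stays moved. The work goes in short steps, Python scripts to look and compute and a tool call to move; the robot and the scene stay as the last step left them, time stands still between calls to the robot, and variables do not carry over. Pictures are saved under pics/ and viewed, about 8 in all and at most 12, crops included, and the job is handed in when it is done.

Besides the shell and the picture viewer there is one more tool, called after "Request:" in YAML: its name, and indented under it one key for each argument. apply_moves: Moves the arm, as the interface text tells. Its arguments: {"type":"object","properties":{"increments":{"type":"array","items":{"type":"array","items":{"type":"number"}}},"newtons":{"type":"number"}},"required":["increments"]}

```bash
ls; mkdir -p pics; cat > h.py <<'E'
import numpy as np, cv2
from cell import sense, optics, ticket, ctrl
def ray(c,u,v):
    K=c["K"]; d=cv2.undistortPoints(np.array([[[u,v]]],float),np.array(K,float),np.array([c["k1"],0,0,0],float))[0,0]
    return np.array(c["xyz"]),np.array(c["rotation"])@np.array([d[0],d[1],1.])
def onz(c,u,v,z):
    o,d=ray(c,u,v); return o+d*(z-o[2])/d[2]
def proj(c,p):
    q=np.array(c["rotation"]).T@(np.array(p)-np.array(c["xyz"])); s=q[:2]/q[2]; s=s*(1+c["k1"]*(s@s)); K=np.array(c["K"])
    return K[0,0]*s[0]+K[0,2],K[1,1]*s[1]+K[1,2]
E
python3 - <<'E'
from h import *
for n in("top","scene"):
    c=optics.capture(n); np.save(n+".npy",c,allow_pickle=True)
    cv2.imwrite(f"pics/{n}0.png",cv2.resize(c["color"],(800,600),interpolation=cv2.INTER_CUBIC))
    print(n,c["K"],c["k1"],c["xyz"],np.round(c["rotation"],3))
s=sense();print(s["t"],s["tcp_pos"],s["tool_rot"],s["force"],s["width"],ctrl.pinch_z)
E
```

```text
pics
top [[391.71723622   0.         258.07928676]
 [  0.         391.71723622 188.6127435 ]
 [  0.           0.           1.        ]] 0.03337011963174312 [0.38189515 0.00437455 0.80740222] [[-0.079 -0.975  0.208]
 [-0.997  0.078 -0.013]
 [-0.004 -0.208 -0.978]]
scene [[397.57607636   0.         251.53627254]
 [  0.         397.57607636 199.09181216]
 [  0.           0.           1.        ]] -0.07215563158003106 [ 0.84785106 -0.51463055  0.65138578] [[ 0.844  0.379 -0.379]
 [ 0.535 -0.573  0.62 ]
 [ 0.018 -0.726 -0.687]]
0.1 [ 0.13966987 -0.53165323  0.21815244] [[ 2.54002521e-01 -9.67203543e-01 -1.63048671e-04]
 [-9.67203004e-01 -2.54002553e-01  1.02567610e-03]
 [-1.03345234e-03 -1.02823152e-04 -9.99999461e-01]] [-0.59269624 -0.69990527 -0.16492841] 0.09297108125729818 0.0188
```

View pics/top0.png

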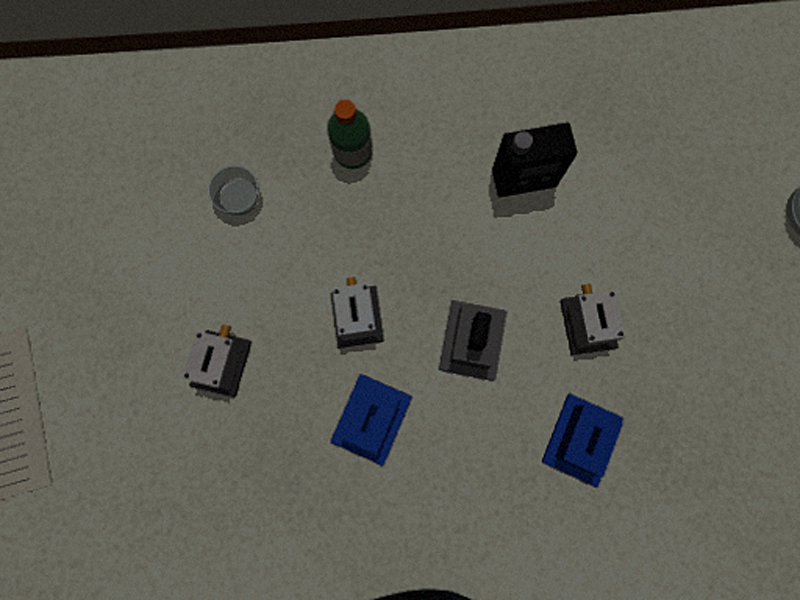

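View pics/scene0.png

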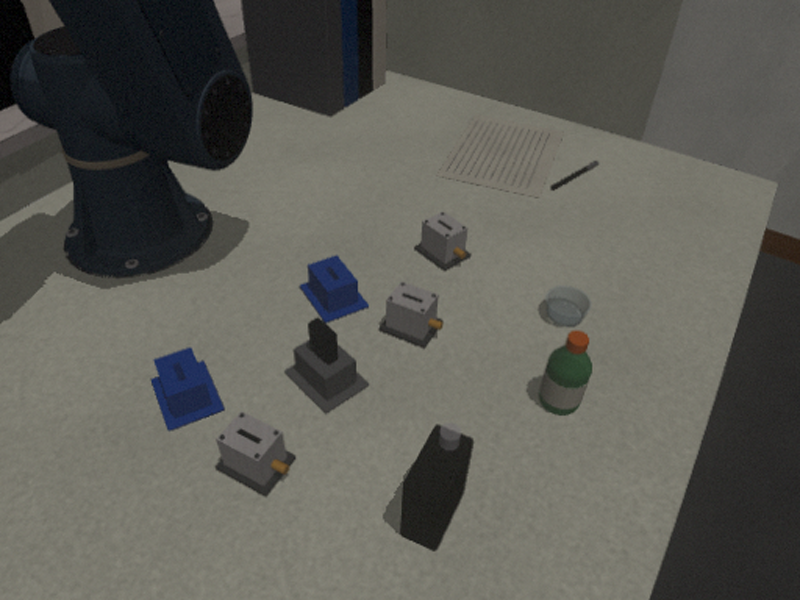

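The top view (800 px scale) shows heads at (210,361), (354,308) and (602,315). The grey stand with the black gauge is at (480,332), with blue look-alikes at (370,418) and (590,440). The grey one holds the black handle, so it is the real stand. Next I'll measure these and make one enlarged crop.

```bash
cat > meas.py <<'E'
from h import *
def rect(c,mask,z,seed):
    n,l,st,ce=cv2.connectedComponentsWithStats(mask.astype(np.uint8))
    ids=[i for i in range(1,n) if st[i,4]>15]
    i=min(ids,key=lambda i:np.hypot(*(ce[i]-seed)))
    ys,xs=np.where(l==i)
    P=np.array([onz(c,x,y,z)[:2] for x,y in zip(xs,ys)],np.float32)*1000
    (cx,cy),(w,h),a=cv2.minAreaRect(P)
    if w<h: w,h,a=h,w,a+90
    m=P.mean(0)
    C=np.cov((P-m).T); ev,V=np.linalg.eigh(C)
    pa=np.degrees(np.arctan2(V[1,1],V[0,1]))
    return dict(c=np.round([cx,cy],1),m=np.round(m,1),size=np.round([w,h],1),ang=round((a+90)%180-90,1),pca=round(pa%180-180*(pa%180>90),1),pcasz=np.round(np.sqrt(12*ev[::-1]),1),n=len(P),px=ce[i].round(1))
E
python3 - <<'E'
from meas import *
S={"top":dict(h1=(210,361),h2=(354,308),h3=(602,315),g=(481,325)),"scene":dict(h1=(446,223),h2=(412,297),h3=(249,435),g=(322,330))}
for n in S:
    c=np.load(n+".npy",allow_pickle=True).item(); I=c["color"]; g=cv2.cvtColor(I,cv2.COLOR_BGR2GRAY)
    for k,(u,v) in S[n].items():
        s=(u*.64,v*.64); u,v=int(s[0]),int(s[1])
        if k!='g':
            win=np.zeros_like(g);cv2.circle(win,(u,v),26,1,-1)
            hi=np.percentile(g[v-15:v+15,u-15:u+15],90)
            print(n,k,"hi",hi,"min",g[v-3:v+4,u-3:u+4].min())
            print("  face",rect(c,(g>hi*.82)&(win>0),.06,s)) if 0 else None
            w2=np.zeros_like(g);cv2.circle(w2,(u,v),10,1,-1)
            print("  slit",rect(c,(g<hi*.62)&(w2>0),.06,s))
        else:
            print(n,k); print(g[v-22:v+26:2,u-20:u+22:2])
c=np.load("top.npy",allow_pickle=True).item()["color"]
s=np.load("scene.npy",allow_pickle=True).item()["color"]
f=lambda a:cv2.convertScaleAbs(cv2.resize(a,(400,400),interpolation=cv2.INTER_CUBIC),alpha=1.8)
cv2.imwrite("pics/crop1.png",np.hstack([f(c[170:250,270:350]),f(s[190:270,165:245])]))
E
```

```text
top h1 hi 106.0 min 0
  slit {'c': array([480.8, 239.6]), 'm': array([480.6, 239.6], dtype=float32), 'size': array([30.3,  7.7]), 'ang': -17.5, 'pca': np.float64(-18.1), 'pcasz': array([30.9,  7.8]), 'n': 67, 'px': array([132.2, 229.5])}
top h2 hi 112.0 min 0
  slit {'c': array([528.4,  58.1]), 'm': array([528.6,  58.1], dtype=float32), 'size': array([30.9,  7.7]), 'ang': 4.3, 'pca': np.float64(4.6), 'pcasz': array([32. ,  7.8]), 'n': 64, 'px': array([225.9, 197.3])}
top h3 hi 109.0 min 0
  slit {'c': array([ 495.3, -246.9]), 'm': array([ 495.6, -247. ], dtype=float32), 'size': array([31.5,  8. ]), 'ang': 3.9, 'pca': np.float64(3.8), 'pcasz': array([32. ,  8.2]), 'n': 69, 'px': array([384.8, 201.6])}
top g
[[101  98 105  95 109 100 106  98  97 106  94  98 101 105 105 107  98 106
  105  98 109]
 [ 97  99 106 111 107 105 103 100 100  98 100  98 102 109 105 106 102 104
  105 102 106]
 [105  94  98 105 101  97  94 100 102 105 105 102 101 105 107  98 102 106
   96 102 111]
 [102  53  63  86 104  97 102 102 106 103 108 104 107 102 112  99 104 101
  105 106 102]
 [106  33  47  51  49  57  6
[... 3916 characters left out ...]
9  63  62  46  39  36  24  28  26  27  28  31  26  68 113 122
  117 119 120]
 [120  84  63  64  61  62  44  30  29  26  30  34  30  32  24  61  62 108
  119 119 118]
 [122  63  61  60  62  61  66  52  31  33  34  26  33  30  28  55  62  63
  107 121 122]
 [124  71  43  56  66  61  62  59  49  27  28  26  27  27  28  49  61  67
   64 101 118]
 [122  82  40  44  58  61  64  62  63  53  30  29  29  31  34  54  62  64
   62  64  86]
 [120  97  42  37  43  56  63  64  63  65  53  31  29  30  52  63  63  62
   63  60  55]
 [113  74  42  41  44  43  59  62  61  61  65  64  47  60  65  64  62  64
   58  55  50]
 [ 69  46  40  39  44  46  43  56  65  63  62  62  61  60  63  63  63  49
   47  49  48]]
```

View pics/crop1.png

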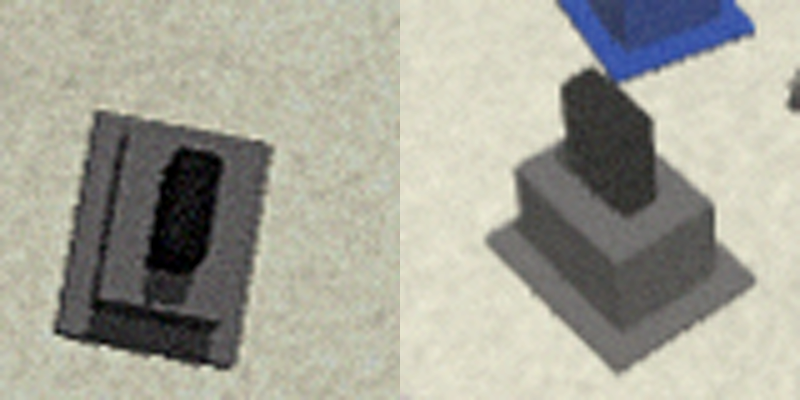

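The crop confirms it: the grey stand holds the black gauge, with the handle at top px (307,212). The other two stands are blue and empty. Now the gauge pose from handle corners and the plate.

```bash
python3 - <<'E'
from meas import *
t=np.load("top.npy",allow_pickle=True).item(); s=np.load("scene.npy",allow_pickle=True).item()
def T(x,y,z): return (onz(t,270+x/5-.4,170+y/5-.4,z)*1000)[:2].round(1)
def S(x,y,z): return (onz(s,165+(x-400)/5-.4,190+y/5-.4,z)*1000)[:2].round(1)
print("top far edge z.1",T(175,150,.1),T(222,153,.1)); print("top near z.05",T(147,268,.05),T(193,274,.05))
print("scene z.1",[S(*p,.1) for p in((562,85),(592,68),(654,120),(628,142))])
print("scene z.05",[S(*p,.05) for p in((566,152),(628,215),(655,198))])
print("block top z.05 scene",[S(*p,.05) for p in((516,170),(625,262),(714,205),(585,118))])
for n,c,sd in(("top",t,(304,217)),("scene",s,(208,238))):
    I=c["color"].astype(int); g=cv2.cvtColor(c["color"],cv2.COLOR_BGR2GRAY)
    sat=I.max(2)-I.min(2)
    print(n,"silh z0.05",rect(c,cv2.medianBlur(((g<80)&(sat<30)).astype(np.uint8),3)>0,0.005,sd))
# dark handle silhouette in top
g=cv2.medianBlur(cv2.cvtColor(t["color"],cv2.COLOR_BGR2GRAY),3)
print(rect(t,g<22,.1,(307,210)))
print(rect(t,g<22,.075,(307,210)))
E
```

```text
top far edge z.1 [504.9 -88.4] [ 502.4 -105.5]
top near z.05 [468.2 -79.3] [464.5 -96.8]
scene z.1 [array([465.5, -94.4]), array([469.5, -80.2]), array([507.3, -90.1]), array([ 506. , -105.1])]
scene z.05 [array([456.9, -86.9]), array([ 499.4, -100.8]), array([503. , -87.4])]
block top z.05 scene [array([ 446. , -106.3]), array([ 513.2, -121.5]), array([525.3, -77.3]), array([451.3, -66.7])]
top silh z0.05 {'c': array([485., -92.]), 'm': array([484.4, -92.4], dtype=float32), 'size': array([96.7, 76.5]), 'ang': -15.8, 'pca': np.float64(-15.3), 'pcasz': array([96.2, 75.7]), 'n': 1711, 'px': array([302.4, 217.6])}
scene silh z0.05 {'c': array([461.2, -75.3]), 'm': array([473.3, -78.9], dtype=float32), 'size': array([158.9,  95.7]), 'ang': -22.2, 'pca': np.float64(-40.9), 'pcasz': array([139.6,  77.5]), 'n': 1712, 'px': array([207.8, 235.6])}
{'c': array([481.6, -89.4]), 'm': array([481.4, -89.1], dtype=float32), 'size': array([46.9, 20.2]), 'ang': -17.0, 'pca': np.float64(-20.0), 'pcasz': array([44.9, 19.4]), 'n': 266, 'px': array([306.3, 212.3])}
{'c': array([485.1, -92.7]), 'm': array([484.9, -92.4], dtype=float32), 'size': array([48.5, 20.9]), 'ang': -17.0, 'pca': np.float64(-20.0), 'pcasz': array([46.5, 20.1]), 'n': 266, 'px': array([306.3, 212.3])}
```

```bash
cat > go.py <<'E'
# python3 go.py x y z toolx_angle_deg  (mm): total tool-frame shift and spin from the measured pose
import sys; from h import *
def delta(x,y,z,a):
    s=sense(); R=np.array(s["tool_rot"]); p=np.array(s["tcp_pos"])*1000
    cur=np.degrees(np.arctan2(R[1,0],R[0,0])); d=(a-cur+90)%180-90
    print("t",round(s["t"],2),"tcp",p.round(1),"ang",cur.round(2),"F",np.round(s["force"],1),"M",np.round(s["ft_torque"],2),"w",round(s["width"]*1000,1),"tilt",R[:2,2].round(4))
    print("tool shift mm",(R.T@(np.array([x,y,z])-p)).round(1),"spin rad",round(-np.radians(d),4), "q",np.round(s["joint_positions"],2))
if __name__=="__main__": delta(*map(float,sys.argv[1:5]))
E
python3 go.py 485 -92.3 150 74.5
```

```text
t 0.1 tcp [ 139.7 -531.7  218.2] ang -75.29 F [-0.6 -0.7 -0.2] M [0.03 0.07 0.  ] w 93.0 tilt [-0.0002  0.001 ]
tool shift mm [-337.2 -445.6   68.5] spin rad 0.5273 q [-1.4   0.35  1.65  0.    1.14 -0.08]
```

Request:
apply_moves:
  increments:
    - [0.093,-0.0337,-0.0446,0,0]
    - [0.093,-0.0337,-0.0446,0,0]
    - [0.093,-0.0337,-0.0446,0,0]
    - [0.093,-0.0337,-0.0446,0,0]
    - [0.093,-0.0337,-0.0446,0,0]
  newtons: 40

```text
t: 0.72
tcp_pos: [0.3134, -0.3107, 0.2186]
tool_rot: [[0.254, -0.967, 0.0], [-0.967, -0.254, 0.0], [-0.0, -0.0, -1.0]]
force: [0.5, -0.7, 0.8]
width: 0.093
```

Request:
apply_moves:
  increments:
    - [0.093,-0.0337,-0.0446,0,0]
    - [0.093,-0.0337,-0.0446,0,0]
    - [0.093,-0.0337,-0.0446,0,0]
    - [0.093,-0.0337,-0.0446,0,0]
    - [0.093,-0.0337,-0.0446,0,0]

```text
t: 1.35
tcp_pos: [0.4863, -0.091, 0.2185]
tool_rot: [[0.254, -0.967, -0.0], [-0.967, -0.254, -0.0], [-0.0, 0.0, -1.0]]
force: [0.2, -1.7, 0.9]
width: 0.0931
```

Request:
apply_moves:
  increments:
    - [0.06,0,0,0.02,0.176]
    - [0.06,0,0,0.02,0.176]
    - [0.06,0,0,0.02,0.176]
    - [0.06,0,0,0,0]
    - [0.06,0,0,0,0]

```text
t: 1.98
tcp_pos: [0.4858, -0.0928, 0.1593]
tool_rot: [[-0.264, -0.964, 0.001], [-0.964, 0.264, -0.0], [0.0, -0.001, -1.0]]
force: [0.2, 1.3, 0.8]
width: 0.0603
```

```bash
python3 go.py 485 -92.3 59 74.5
```

```text
t 1.98 tcp [485.8 -92.8 159.3] ang -105.32 F [0.2 1.3 0.8] M [0.   0.02 0.02] w 60.3 tilt [ 0.0006 -0.0002]
tool shift mm [ -0.3   1.  100.3] spin rad 0.0032 q [-0.28  0.33  1.85 -0.    0.96  1.56]
```

Request:
apply_moves:
  increments:
    - [0.06,0,0.001,0.03,0]
    - [0.06,0,0,0.03,0]
    - [0.06,0,0,0.025,0]
    - [0.06,0,0,0.014,0]
    - [0.03,0,0,0,0]

```text
t: 2.6
tcp_pos: [0.4846, -0.0925, 0.0596]
tool_rot: [[-0.267, -0.964, -0.0], [-0.964, 0.267, 0.0], [-0.0, 0.0, -1.0]]
force: [-0.2, -1.0, 0.7]
width: 0.0542
```

Request:
apply_moves:
  increments:
    - [0.024,0,0,0,0]
    - [0.02,0,0,0,0]
    - [0.01,0,0,0,0]
    - [0.0,0,0,0,0]
    - [0.0,0,0,0,0]

```text
t: 3.22
tcp_pos: [0.4847, -0.0925, 0.0599]
tool_rot: [[-0.268, -0.963, 0.0], [-0.963, 0.268, -0.0], [-0.0, -0.0, -1.0]]
force: [-1.5, 0.5, 4.8]
width: 0.0174
```

```bash
python3 go.py 485 -92.3 59 74.5
```

```text
t 3.23 tcp [484.7 -92.5  59.9] ang -105.54 F [-1.5  0.5  4.8] M [ 0.1   0.23 -0.01] w 17.4 tilt [ 0.0004 -0.0001]
tool shift mm [-0.3 -0.3  0.9] spin rad -0.0007 q [-0.28  0.49  1.92  0.    0.73  1.56]
```

Request:
apply_moves:
  increments:
    - [0,0,0,-0.005,0]
    - [0,0,0,-0.015,0]
    - [0,0,0,-0.025,0]
    - [0,0,0,-0.03,0]
    - [0,0,0,-0.02,0]

```text
t: 3.85
tcp_pos: [0.4848, -0.0925, 0.1568]
tool_rot: [[-0.268, -0.963, 0.002], [-0.963, 0.268, -0.0], [0.0, -0.002, -1.0]]
force: [0.6, 0.2, -1.6]
width: 0.0174
```

```bash
python3 go.py 528.5 58.1 140 94.2; python3 - <<'E'
from h import *
a=[]
for n in("scene","top"):
    c=optics.capture(n); np.save(n+"1.npy",c,allow_pickle=True)
    p=np.array(sense()["tcp_pos"]); u,v=proj(c,p-[0,0,.02]); u,v=int(u),int(v); print(n,u-40,v-40)
    a.append(cv2.convertScaleAbs(cv2.resize(c["color"][v-40:v+40,u-40:u+40],(400,400),interpolation=cv2.INTER_CUBIC),alpha=1.8))
cv2.imwrite("pics/lift.png",np.hstack(a))
E
```

```text
t 3.85 tcp [484.8 -92.5 156.8] ang -105.54 F [ 0.6  0.2 -1.6] M [ 0.    0.03 -0.04] w 17.4 tilt [ 0.0017 -0.0005]
tool shift mm [-156.8   -1.7   16.8] spin rad -0.3445 q [-0.28  0.33  1.86  0.    0.95  1.56]
scene 164 155
top 270 166
```

View pics/lift.png

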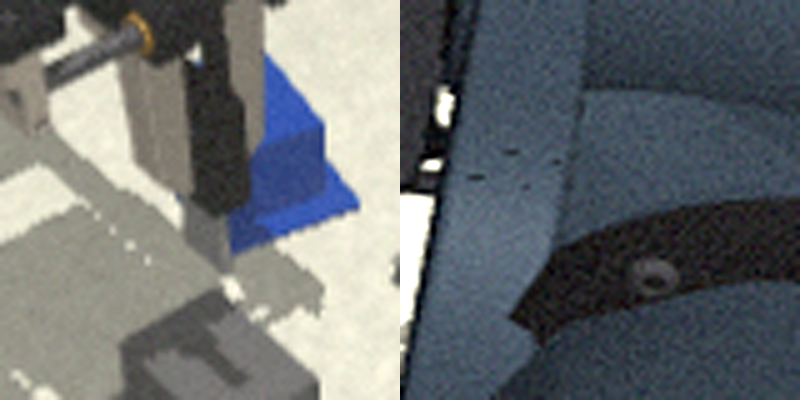

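The gauge is held upright with the blade clear of the stand. The blade's lower edge runs from about crop (187,228) to (228,268). I'll check the blade's place relative to the TCP.

```bash
python3 - <<'E'
from h import *
c=np.load("scene1.npy",allow_pickle=True).item(); p=np.array([484.8,-92.5,156.8])
f=lambda x,y,z:onz(c,164+x/5-.4,155+y/5-.4,z)*1000
a=np.radians(-15.5); ux=np.array([np.cos(a),np.sin(a)]); uy=np.array([-ux[1],ux[0]])
for nm,q,z in(("bl",(187,228),.1089),("br",(228,268),.1089),("sh_l",(187,192),.1469),("sh_f",(222,215),.1469),("sh_r",(249,200),.1469)):
    r=(f(*q,z)-p)[:2]; print(nm,"x'",(r@ux).round(1),"y'",(r@uy).round(1))
# predictions in crop px
for x,y,z in((-13,-2,-47.9),(13,-2,-47.9),(-20,-9,-9.9),(20,-9,-9.9),(20,9,-9.9)):
    u,v=proj(c,(p+[*(x*ux+y*uy),z])/1000); print((x,y,z),round((u-164+.4)*5),round((v-155+.4)*5))
E
```

```text
bl x' -19.7 y' 4.8
br x' 8.8 y' 3.3
sh_l x' -1.6 y' -5.5
sh_f x' 17.0 y' -3.3
sh_r x' 17.1 y' 9.3
(-13, -2, -47.9) 183 245
(13, -2, -47.9) 224 280
(-20, -9, -9.9) 150 171
(20, -9, -9.9) 215 226
(20, 9, -9.9) 253 204
```

Request:
apply_moves:
  increments:
    - [0,-0.0392,-0.0004,0,0]
    - [0,-0.0392,-0.0004,0,0]
    - [0,-0.0392,-0.0004,0,0]
    - [0,-0.0392,-0.0005,0,0]
    - [0,0,0,0.015,-0.172]

```text
t: 4.58
tcp_pos: [0.5288, 0.0603, 0.1396]
tool_rot: [[-0.094, -0.996, 0.001], [-0.996, 0.094, 0.0], [-0.0, -0.001, -1.0]]
force: [-0.8, 0.2, -1.0]
width: 0.0178
```

Request:
apply_moves:
  increments:
    - [0,0,0,0.015,-0.172]
    - [0,0,0,0,0]
    - [0,0,0,0,0]

```text
t: 4.95
tcp_pos: [0.5283, 0.0581, 0.1249]
tool_rot: [[0.069, -0.998, 0.0], [-0.998, -0.069, 0.0], [0.0, -0.0, -1.0]]
force: [0.5, -0.1, -0.9]
width: 0.018
```

```bash
python3 go.py 528.5 58.1 122 94.2; cat > look.py <<'E'
import sys; from h import *
n=sys.argv[1]; c=optics.capture("scene"); np.save(n+".npy",c,allow_pickle=True)
u,v=proj(c,np.array(sense()["tcp_pos"])*[1,1,0]+[0,0,.075]); u,v=int(u)-40,int(v)-30; print("crop origin",u,v)
cv2.imwrite(f"pics/{n}.png",cv2.convertScaleAbs(cv2.resize(c["color"][v:v+60,u:u+80],(800,600),interpolation=cv2.INTER_CUBIC),alpha=1.8))
E
python3 look.py hov2
```

```text
t 4.95 tcp [528.3  58.1 124.9] ang -86.06 F [ 0.5 -0.1 -0.9] M [0.01 0.08 0.  ] w 18.0 tilt [0.0002 0.    ]
tool shift mm [-0.  -0.2  2.9] spin rad -0.0045 q [0.02 0.44 1.79 0.   0.92 1.52]
crop origin 223 155
```

View pics/hov2.png

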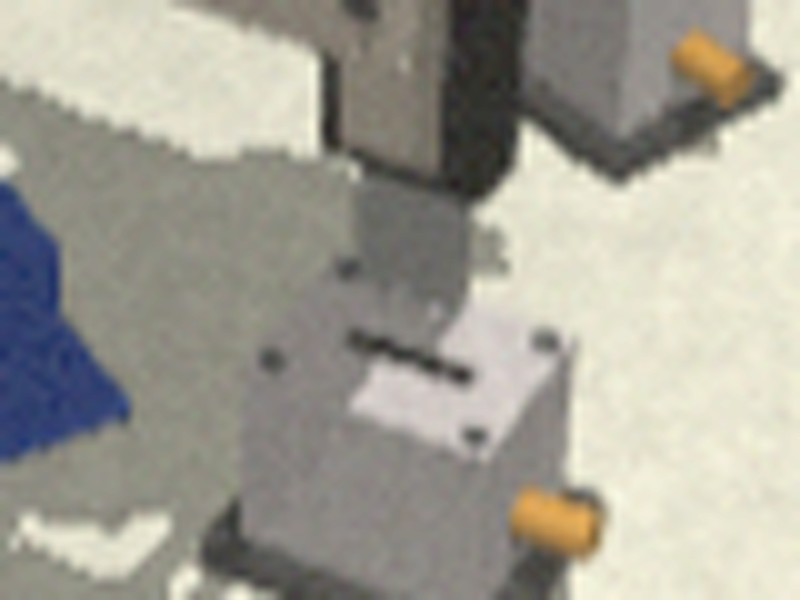

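The blade spans crop columns 355–468 over the slit's 348–470, so it is centred lengthwise. Its lower edge is about 5.8 px above the slit, which fits the expected 17 mm height. I'll descend gently.

Request:
apply_moves:
  increments:
    - [0,0,0,0.005,-0.0045]
    - [0,0,0,0.005,0]
    - [0,0,0,0.004,0]
    - [0,0,0,0.001,0]
    - [0,0,0,0,0]

```text
t: 5.62
tcp_pos: [0.5282, 0.0581, 0.1096]
tool_rot: [[0.077, -0.997, -0.0], [-0.997, -0.077, 0.0], [-0.0, 0.0, -1.0]]
force: [-0.2, 0.7, -1.3]
width: 0.0182
```

Request:
apply_moves:
  increments:
    - [0,0,0,0.001,0]
    - [0,0,0,0.001,0]
    - [0,0,0,0.001,0]
    - [0,0,0,0.001,0]
    - [0,0,0,0,0]

```text
t: 6.25
tcp_pos: [0.5281, 0.0581, 0.1056]
tool_rot: [[0.077, -0.997, -0.0], [-0.997, -0.077, -0.0], [0.0, 0.0, -1.0]]
force: [-0.4, -0.2, -1.3]
width: 0.0174
```

Request:
apply_moves:
  increments:
    - [0,0,0,0.001,0]
    - [0,0,0,0.001,0]
    - [0,0,0,0.001,0]
    - [0,0,0,0,0]

```text
t: 6.75
tcp_pos: [0.5282, 0.0582, 0.1025]
tool_rot: [[0.077, -0.997, -0.0], [-0.997, -0.077, 0.0], [-0.0, 0.0, -1.0]]
force: [0.5, 0.4, -0.8]
width: 0.0179
```

Request:
apply_moves:
  increments:
    - [0,0,0,0.001,0]
    - [0,0,0,0.001,0]
    - [0,0,0,0.001,0]
    - [0,0,0,0.001,0]
    - [0,0,0,0,0]

```text
t: 7.38
tcp_pos: [0.5281, 0.0582, 0.0985]
tool_rot: [[0.077, -0.997, -0.0], [-0.997, -0.077, 0.0], [-0.0, 0.0, -1.0]]
force: [0.1, -0.9, -1.4]
width: 0.0183
```

Request:
apply_moves:
  increments:
    - [0,0,0,0.001,0]
    - [0,0,0,0.001,0]
    - [0,0,0,0.001,0]
    - [0,0,0,0.001,0]
    - [0,0,0,0,0]

```text
t: 8.0
tcp_pos: [0.5281, 0.0582, 0.0945]
tool_rot: [[0.077, -0.997, -0.0], [-0.997, -0.077, 0.0], [-0.0, 0.0, -1.0]]
force: [-0.2, 0.3, -1.4]
width: 0.0174
```

Request:
apply_moves:
  increments:
    - [0,0,0,0.001,0]
    - [0,0,0,0.001,0]
    - [0,0,0,0.001,0]
    - [0,0,0,0,0]

```text
t: 8.5
tcp_pos: [0.5281, 0.0581, 0.0915]
tool_rot: [[0.077, -0.997, -0.0], [-0.997, -0.077, -0.0], [-0.0, 0.0, -1.0]]
force: [-0.5, -0.9, -1.6]
width: 0.0179
```

Request:
apply_moves:
  increments:
    - [0,0,0,0.001,0]
    - [0,0,0,0.001,0]
    - [0,0,0,0.001,0]
    - [0,0,0,0,0]

```text
t: 9.0
tcp_pos: [0.5281, 0.0581, 0.0885]
tool_rot: [[0.077, -0.997, -0.0], [-0.997, -0.077, -0.0], [0.0, 0.0, -1.0]]
force: [0.1, -0.8, -1.0]
width: 0.0178
```

Request:
apply_moves:
  increments:
    - [0,0,0,0.001,0]
    - [0,0,0,0.001,0]
    - [0,0,0,0,0]

```text
t: 9.38
tcp_pos: [0.5281, 0.0582, 0.0865]
tool_rot: [[0.077, -0.997, -0.0], [-0.997, -0.077, 0.0], [-0.0, 0.0, -1.0]]
force: [0.3, 0.7, -1.6]
width: 0.0179
```

Estimated depth is now 21.4 mm and it is still free.

Request:
apply_moves:
  increments:
    - [0,0,0,0.001,0]
    - [0,0,0,0.001,0]
    - [0,0,0,0.001,0]
    - [0,0,0,0,0]

```text
t: 9.88
tcp_pos: [0.5281, 0.0581, 0.0835]
tool_rot: [[0.077, -0.997, -0.0], [-0.997, -0.077, -0.0], [-0.0, 0.0, -1.0]]
force: [0.9, 1.1, -1.4]
width: 0.0175
```

Request:
apply_moves:
  increments:
    - [0,0,0,0.001,0]
    - [0,0,0,0.001,0]
    - [0,0,0,0,0]

```text
t: 10.25
tcp_pos: [0.5282, 0.0582, 0.0817]
tool_rot: [[0.077, -0.997, 0.0], [-0.997, -0.077, 0.0], [0.0, -0.0, -1.0]]
force: [-0.8, 0.4, 2.1]
width: 0.0181
```

Request:
apply_moves:
  increments:
    - [0,0,0,0.001,0]
    - [0,0,0,0,0]

```text
t: 10.5
tcp_pos: [0.5283, 0.0582, 0.0809]
tool_rot: [[0.077, -0.997, 0.0], [-0.997, -0.077, 0.0], [0.0, -0.0, -1.0]]
force: [-0.7, -0.1, 5.2]
width: 0.0179
```

Request:
apply_moves:
  increments:
    - [0,0,0,0.001,0]
    - [0,0,0,0,0]

```text
t: 10.75
tcp_pos: [0.5283, 0.0582, 0.08]
tool_rot: [[0.077, -0.997, 0.0], [-0.997, -0.077, -0.0], [0.0, -0.0, -1.0]]
force: [-1.8, -0.5, 7.1]
width: 0.0178
```

Head 2 is jammed at about 26 mm, at 2.5 N/mm, so it is choked. I'll withdraw and go to head 1 (480.8, 239.6).

Request:
apply_moves:
  increments:
    - [0,0,0,-0.003,0]
    - [0,0,0,-0.012,0]
    - [0,0,0,-0.015,0]
    - [0,0,0,-0.015,0]
    - [0,0,0,0,0]

```text
t: 11.38
tcp_pos: [0.529, 0.0582, 0.1262]
tool_rot: [[0.077, -0.997, 0.003], [-0.997, -0.077, 0.0], [0.0, -0.003, -1.0]]
force: [-0.2, 0.4, -1.4]
width: 0.0177
```

```bash
python3 go.py 480.8 239.6 125 72.3
```

```text
t 11.38 tcp [529.   58.2 126.2] ang -85.57 F [-0.2  0.4 -1.4] M [-0.02  0.05  0.02] w 17.7 tilt [0.0027 0.    ]
tool shift mm [-184.6   34.     1. ] spin rad 0.3862 q [ 0.02  0.43  1.79 -0.    0.92  1.52]
```

Request:
apply_moves:
  increments:
    - [0,-0.0462,0.0083,0,0]
    - [0,-0.0462,0.0083,0,0]
    - [0,-0.0461,0.0083,0,0]
    - [0,-0.0461,0.0084,0,0]
    - [0,0,0,0,0.129]

```text
t: 12.0
tcp_pos: [0.4796, 0.242, 0.1243]
tool_rot: [[-0.051, -0.999, -0.0], [-0.999, 0.051, 0.0], [-0.0, 0.0, -1.0]]
force: [0.7, -1.1, -1.6]
width: 0.0177
```

Request:
apply_moves:
  increments:
    - [0,0,0,0,0.129]
    - [0,0,0,0,0.128]
    - [0,0,0,0,0]
    - [0,0,0,0,0]

```text
t: 12.5
tcp_pos: [0.4806, 0.2396, 0.1245]
tool_rot: [[-0.301, -0.954, -0.0], [-0.954, 0.301, -0.0], [0.0, 0.0, -1.0]]
force: [-0.5, -0.6, -1.3]
width: 0.0177
```

```bash
python3 go.py 480.8 239.6 110 72.3; python3 look.py hov1
```

```text
t 12.5 tcp [480.6 239.6 124.5] ang -107.53 F [-0.5 -0.6 -1.3] M [ 0.07 -0.02  0.03] w 17.7 tilt [-0.0003 -0.0001]
tool shift mm [-0.1 -0.1 14.5] spin rad 0.0029 q [0.38 0.45 1.77 0.   0.92 2.25]
crop origin 244 108
```

View pics/hov1.png

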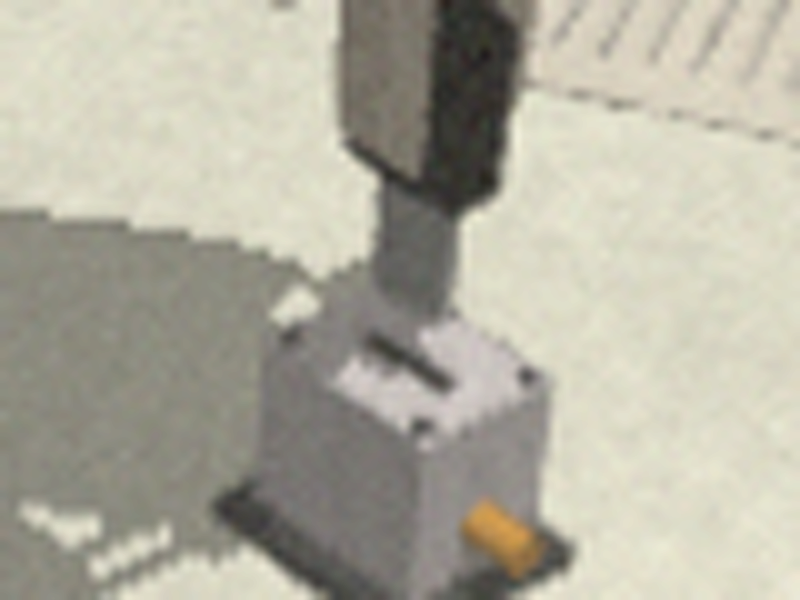

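The blade spans crop columns 378–455 and the slit 368–455, so they line up. I'll descend.

Request:
apply_moves:
  increments:
    - [0,0,0,0.005,0.003]
    - [0,0,0,0.005,0]
    - [0,0,0,0.005,0]
    - [0,0,0,0.001,0]
    - [0,0,0,0,0]

```text
t: 13.18
tcp_pos: [0.4807, 0.2396, 0.1086]
tool_rot: [[-0.307, -0.952, -0.0], [-0.952, 0.307, -0.0], [0.0, 0.0, -1.0]]
force: [-0.1, 0.0, -1.6]
width: 0.0179
```

Request:
apply_moves:
  increments:
    - [0,0,0,0.001,0]
    - [0,0,0,0.001,0]
    - [0,0,0,0.001,0]
    - [0,0,0,0.001,0]
    - [0,0,0,0,0]

```text
t: 13.8
tcp_pos: [0.4807, 0.2396, 0.1045]
tool_rot: [[-0.307, -0.952, -0.0], [-0.952, 0.307, -0.0], [0.0, 0.0, -1.0]]
force: [-0.5, 0.2, -1.6]
width: 0.018
```

Request:
apply_moves:
  increments:
    - [0,0,0,0.001,0]
    - [0,0,0,0.001,0]
    - [0,0,0,0.001,0]
    - [0,0,0,0,0]

```text
t: 14.3
tcp_pos: [0.4807, 0.2396, 0.1015]
tool_rot: [[-0.307, -0.952, -0.0], [-0.952, 0.307, -0.0], [0.0, 0.0, -1.0]]
force: [-0.1, -0.2, -1.6]
width: 0.0179
```

Request:
apply_moves:
  increments:
    - [0,0,0,0.001,0]
    - [0,0,0,0.001,0]
    - [0,0,0,0.001,0]
    - [0,0,0,0.001,0]
    - [0,0,0,0,0]

```text
t: 14.92
tcp_pos: [0.4807, 0.2396, 0.0975]
tool_rot: [[-0.307, -0.952, -0.0], [-0.952, 0.307, -0.0], [0.0, 0.0, -1.0]]
force: [-0.5, -0.0, -0.6]
width: 0.0176
```

Request:
apply_moves:
  increments:
    - [0,0,0,0.001,0]
    - [0,0,0,0.001,0]
    - [0,0,0,0.001,0]
    - [0,0,0,0,0]

```text
t: 15.42
tcp_pos: [0.4807, 0.2396, 0.0946]
tool_rot: [[-0.307, -0.952, -0.0], [-0.952, 0.307, -0.0], [0.0, 0.0, -1.0]]
force: [-0.4, 1.3, -1.8]
width: 0.0178
```

Request:
apply_moves:
  increments:
    - [0,0,0,0.001,0]
    - [0,0,0,0.001,0]
    - [0,0,0,0,0]

```text
t: 15.8
tcp_pos: [0.4808, 0.2397, 0.0927]
tool_rot: [[-0.307, -0.952, 0.0], [-0.952, 0.307, 0.0], [-0.0, -0.0, -1.0]]
force: [-1.0, 0.1, 0.5]
width: 0.0178
```

Contact is starting at about 15 mm, so 2 mm more to confirm.

Request:
apply_moves:
  increments:
    - [0,0,0,0.001,0]
    - [0,0,0,0,0]

```text
t: 16.05
tcp_pos: [0.4808, 0.2397, 0.0918]
tool_rot: [[-0.307, -0.952, 0.0], [-0.952, 0.307, 0.0], [-0.0, -0.0, -1.0]]
force: [-0.6, -1.5, 4.0]
width: 0.0178
```

Request:
apply_moves:
  increments:
    - [0,0,0,0.001,0]
    - [0,0,0,0,0]

```text
t: 16.3
tcp_pos: [0.4808, 0.2397, 0.091]
tool_rot: [[-0.307, -0.952, 0.0], [-0.952, 0.307, 0.0], [-0.0, -0.0, -1.0]]
force: [-1.9, -0.8, 7.4]
width: 0.0177
```

Head 1 is also choked, at about 15 mm. I'll withdraw and go to head 3 (495.2, -247).

Request:
apply_moves:
  increments:
    - [0,0,0,-0.003,0]
    - [0,0,0,-0.012,0]
    - [0,0,0,-0.015,0]
    - [0,0,0,-0.012,0]
    - [0,0,0,0,0]

```text
t: 16.92
tcp_pos: [0.4813, 0.2399, 0.1339]
tool_rot: [[-0.307, -0.952, 0.002], [-0.952, 0.307, 0.001], [-0.001, -0.002, -1.0]]
force: [0.0, 0.8, -2.4]
width: 0.0176
```

```bash
python3 go.py 495.2 -247 132.5 94
```

```text
t 16.93 tcp [481.3 239.9 133.9] ang -107.86 F [ 0.   0.8 -2.4] M [-0.01 -0.02  0.01] w 17.6 tilt [0.002  0.0008]
tool shift mm [ 459.2 -162.5    1. ] spin rad -0.3814 q [ 0.38  0.43  1.76 -0.    0.94  2.26]
```

Request:
apply_moves:
  increments:
    - [0,0.025,-0.009,0,0]
    - [0,0.05,-0.0178,0,0]
    - [0,0.0508,-0.018,0,0]
    - [0,0.0508,-0.018,0,0]
    - [0,0.0508,-0.018,0,0]

```text
t: 17.55
tcp_pos: [0.4876, -0.0033, 0.1325]
tool_rot: [[-0.307, -0.952, -0.0], [-0.952, 0.307, 0.0], [0.0, 0.0, -1.0]]
force: [0.7, -0.9, -1.8]
width: 0.018
```

Request:
apply_moves:
  increments:
    - [0,0.0508,-0.018,0,0]
    - [0,0.0508,-0.018,0,0]
    - [0,0.0508,-0.018,0,0]
    - [0,0.0508,-0.018,0,0]
    - [0,0.0282,-0.0104,0,0]

```text
t: 18.18
tcp_pos: [0.4949, -0.2495, 0.1323]
tool_rot: [[-0.308, -0.951, -0.0], [-0.951, 0.308, 0.0], [0.0, 0.0, -1.0]]
force: [-0.2, 0.9, -1.5]
width: 0.018
```

Request:
apply_moves:
  increments:
    - [0,0,0,0,-0.127]
    - [0,0,0,0,-0.127]
    - [0,0,0,0,-0.126]
    - [0,0,0,0,0]
    - [0,0,0,0,0]

```text
t: 18.8
tcp_pos: [0.4953, -0.247, 0.1324]
tool_rot: [[0.066, -0.998, -0.0], [-0.998, -0.066, 0.0], [-0.0, 0.0, -1.0]]
force: [0.3, 0.1, -1.1]
width: 0.0179
```

```bash
python3 go.py 495.2 -247 110 94; python3 look.py hov3
```

```text
t 18.8 tcp [ 495.3 -247.   132.4] ang -86.24 F [ 0.3  0.1 -1.1] M [0.05 0.04 0.  ] w 17.9 tilt [-0.0003  0.0002]
tool shift mm [-0.   0.1 22.4] spin rad -0.0042 q [-0.55  0.46  1.72  0.    0.96  0.96]
crop origin 117 243
```

View pics/hov3.png

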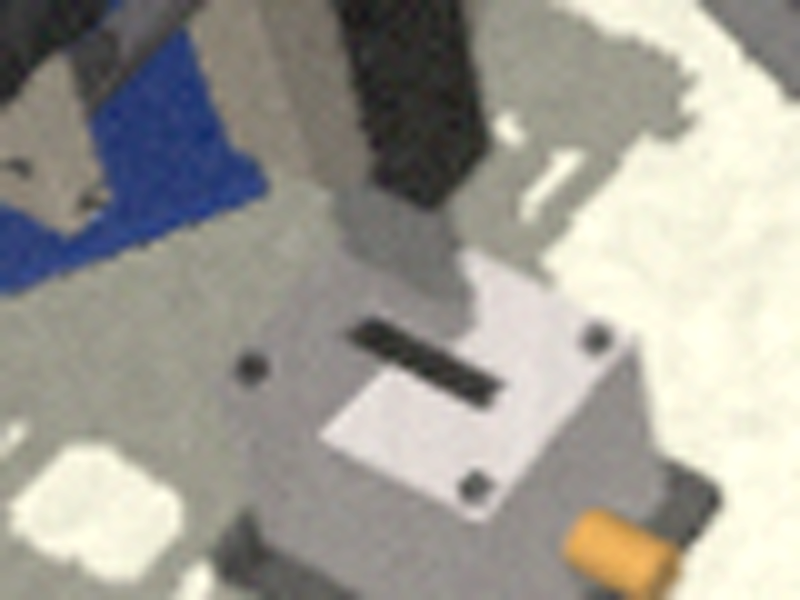

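The blade's lower edge runs crop (345,255)–(475,330) above the slit at (350,325)–(500,390). They are parallel, and the offset fits the height. I'll descend.

Request:
apply_moves:
  increments:
    - [0,0,0,0.008,-0.004]
    - [0,0,0,0.008,0]
    - [0,0,0,0.006,0]
    - [0,0,0,0.001,0]
    - [0,0,0,0,0]

```text
t: 19.48
tcp_pos: [0.4954, -0.2471, 0.1096]
tool_rot: [[0.072, -0.997, 0.0], [-0.997, -0.072, 0.0], [-0.0, -0.0, -1.0]]
force: [-0.3, -0.6, -0.5]
width: 0.0178
```

Request:
apply_moves:
  increments:
    - [0,0,0,0.001,0]
    - [0,0,0,0.001,0]
    - [0,0,0,0.001,0]
    - [0,0,0,0.001,0]
    - [0,0,0,0,0]

```text
t: 20.1
tcp_pos: [0.4953, -0.2471, 0.1056]
tool_rot: [[0.072, -0.997, -0.0], [-0.997, -0.072, 0.0], [-0.0, 0.0, -1.0]]
force: [1.1, 0.0, -0.6]
width: 0.018
```

Request:
apply_moves:
  increments:
    - [0,0,0,0.001,0]
    - [0,0,0,0.001,0]
    - [0,0,0,0.001,0]
    - [0,0,0,0,0]

```text
t: 20.6
tcp_pos: [0.4953, -0.2471, 0.1025]
tool_rot: [[0.072, -0.997, -0.0], [-0.997, -0.072, 0.0], [-0.0, 0.0, -1.0]]
force: [0.4, 0.1, -1.9]
width: 0.018
```

Request:
apply_moves:
  increments:
    - [0,0,0,0.001,0]
    - [0,0,0,0.001,0]
    - [0,0,0,0.001,0]
    - [0,0,0,0.001,0]
    - [0,0,0,0,0]

```text
t: 21.22
tcp_pos: [0.4953, -0.2471, 0.0985]
tool_rot: [[0.072, -0.997, -0.0], [-0.997, -0.072, 0.0], [-0.0, 0.0, -1.0]]
force: [-0.0, 0.0, -1.3]
width: 0.0179
```

Request:
apply_moves:
  increments:
    - [0,0,0,0.001,0]
    - [0,0,0,0.001,0]
    - [0,0,0,0.001,0]
    - [0,0,0,0.001,0]
    - [0,0,0,0,0]

```text
t: 21.85
tcp_pos: [0.4953, -0.2471, 0.0945]
tool_rot: [[0.072, -0.997, -0.0], [-0.997, -0.072, 0.0], [-0.0, 0.0, -1.0]]
force: [0.0, -0.2, -2.0]
width: 0.0175
```

Request:
apply_moves:
  increments:
    - [0,0,0,0.001,0]
    - [0,0,0,0.001,0]
    - [0,0,0,0.001,0]
    - [0,0,0,0.001,0]
    - [0,0,0,0,0]

```text
t: 22.48
tcp_pos: [0.4953, -0.2471, 0.0906]
tool_rot: [[0.072, -0.997, -0.0], [-0.997, -0.072, 0.0], [-0.0, 0.0, -1.0]]
force: [0.5, -0.7, -0.9]
width: 0.018
```

Request:
apply_moves:
  increments:
    - [0,0,0,0.001,0]
    - [0,0,0,0.001,0]
    - [0,0,0,0.001,0]
    - [0,0,0,0.001,0]
    - [0,0,0,0,0]

```text
t: 23.1
tcp_pos: [0.4953, -0.2471, 0.0865]
tool_rot: [[0.072, -0.997, -0.0], [-0.997, -0.072, 0.0], [-0.0, 0.0, -1.0]]
force: [0.3, -0.1, -1.3]
width: 0.0179
```

Request:
apply_moves:
  increments:
    - [0,0,0,0.001,0]
    - [0,0,0,0.001,0]
    - [0,0,0,0.001,0]
    - [0,0,0,0,0]

```text
t: 23.6
tcp_pos: [0.4953, -0.2471, 0.0835]
tool_rot: [[0.072, -0.997, -0.0], [-0.997, -0.072, 0.0], [-0.0, 0.0, -1.0]]
force: [-0.0, -0.0, -1.5]
width: 0.0178
```

Request:
apply_moves:
  increments:
    - [0,0,0,0.001,0]
    - [0,0,0,0.001,0]
    - [0,0,0,0.001,0]
    - [0,0,0,0,0]

```text
t: 24.1
tcp_pos: [0.4953, -0.247, 0.0805]
tool_rot: [[0.072, -0.997, -0.0], [-0.997, -0.072, 0.0], [-0.0, 0.0, -1.0]]
force: [0.3, -0.0, -1.0]
width: 0.0175
```

Depth is about 27.4 mm and it is still free.

Request:
apply_moves:
  increments:
    - [0,0,0,0.001,0]
    - [0,0,0,0.001,0]
    - [0,0,0,0.001,0]
    - [0,0,0,0,0]

```text
t: 24.6
tcp_pos: [0.4953, -0.2471, 0.0775]
tool_rot: [[0.072, -0.997, -0.0], [-0.997, -0.072, 0.0], [-0.0, 0.0, -1.0]]
force: [-0.3, 0.5, -1.4]
width: 0.0181
```

Request:
apply_moves:
  increments:
    - [0,0,0,0.001,0]
    - [0,0,0,0.001,0]
    - [0,0,0,0.001,0]
    - [0,0,0,0,0]

```text
t: 25.1
tcp_pos: [0.4953, -0.2471, 0.0745]
tool_rot: [[0.072, -0.997, -0.0], [-0.997, -0.072, 0.0], [-0.0, 0.0, -1.0]]
force: [0.2, 0.1, -1.9]
width: 0.0178
```

Request:
apply_moves:
  increments:
    - [0,0,0,0.001,0]
    - [0,0,0,0.001,0]
    - [0,0,0,0,0]

```text
t: 25.48
tcp_pos: [0.4953, -0.2471, 0.0726]
tool_rot: [[0.072, -0.997, -0.0], [-0.997, -0.072, 0.0], [-0.0, 0.0, -1.0]]
force: [0.1, -0.4, -0.6]
width: 0.0176
```

Request:
apply_moves:
  increments:
    - [0,0,0,0.001,0]
    - [0,0,0,0.001,0]
    - [0,0,0,0,0]

```text
t: 25.85
tcp_pos: [0.4953, -0.2471, 0.0705]
tool_rot: [[0.072, -0.997, -0.0], [-0.997, -0.072, 0.0], [-0.0, 0.0, -1.0]]
force: [-0.5, -0.3, -1.3]
width: 0.0178
```

Request:
apply_moves:
  increments:
    - [0,0,0,0.001,0]
    - [0,0,0,0,0]

```text
t: 26.1
tcp_pos: [0.4954, -0.2471, 0.0697]
tool_rot: [[0.072, -0.997, 0.0], [-0.997, -0.072, -0.0], [0.0, -0.0, -1.0]]
force: [-0.1, -0.5, -0.4]
width: 0.0182
```

Request:
apply_moves:
  increments:
    - [0,0,0,0.0005,0]
    - [0,0,0,0,0]

```text
t: 26.35
tcp_pos: [0.4954, -0.2471, 0.0693]
tool_rot: [[0.072, -0.997, 0.0], [-0.997, -0.072, -0.0], [0.0, -0.0, -1.0]]
force: [-1.1, 0.2, 1.8]
width: 0.0176
```

The shoulder met the head at TCP 69.8 mm (69.9 predicted), so it is home. I'll release and retreat.

Request:
apply_moves:
  increments:
    - [0.022,0,0,0,0]
    - [0.03,0,0,0,0]
    - [0.045,0,0,0,0]
    - [0.045,0,0,0,0]
    - [0.045,0,0,0,0]

```text
t: 26.98
tcp_pos: [0.4953, -0.2471, 0.0691]
tool_rot: [[0.072, -0.997, -0.0], [-0.997, -0.072, 0.0], [-0.0, 0.0, -1.0]]
force: [0.7, 0.4, 0.2]
width: 0.0447
```

Request:
apply_moves:
  increments:
    - [0.045,0,0,-0.01,0]
    - [0.045,0,0,-0.02,0]
    - [0.045,0,0,-0.03,0]
    - [0.045,0,0,-0.04,0]
    - [0.045,0,0,-0.04,0]

```text
t: 27.6
tcp_pos: [0.4952, -0.247, 0.2111]
tool_rot: [[0.072, -0.997, 0.0], [-0.997, -0.072, -0.0], [0.0, -0.0, -1.0]]
force: [0.1, -0.3, 0.1]
width: 0.0451
```

Request:
apply_moves:
  increments:
    - [0.045,0.0,0.05,0,0]
    - [0.045,0,0.05,0,0]
    - [0.045,0,0.05,0,0]
    - [0.045,0,0,0,0]
    - [0.045,0,0,0,0]

```text
t: 28.22
tcp_pos: [0.3463, -0.2583, 0.2098]
tool_rot: [[0.072, -0.997, 0.001], [-0.997, -0.072, -0.001], [0.001, -0.001, -1.0]]
force: [-0.1, 0.3, 1.2]
width: 0.0449
```

```bash
python3 - <<'E'
from h import *
a=[]
for n in("scene","top"):
    c=optics.capture(n); np.save(n+"f.npy",c,allow_pickle=True)
    u,v=map(int,proj(c,[.4953,-.247,.075])); print(n,u-40,v-40)
    a.append(cv2.convertScaleAbs(cv2.resize(c["color"][v-40:v+40,u-40:u+40],(400,400),interpolation=cv2.INTER_CUBIC),alpha=1.8))
    # predicted handle corners if home, in crop px
    an=np.radians(4.1);R=np.array([[np.cos(an),-np.sin(an)],[np.sin(an),np.cos(an)]])
    for z in(.06,.11): print(z,[tuple(np.round((np.array(proj(c,[*(R@[x,y]+[.4953,-.247]),z]))-[u-40.4,v-40.4])[:]*5).astype(int)) for x,y in((-.02,-.009),(.02,-.009),(.02,.009),(-.02,.009))])
cv2.imwrite("pics/final.png",np.hstack(a)); s=sense();print(s["t"],s["tcp_pos"],s["force"])
E
```

```text
scene 117 233
0.06 [(np.int64(153), np.int64(227)), (np.int64(243), np.int64(273)), (np.int64(273), np.int64(236)), (np.int64(184), np.int64(191))]
0.11 [(np.int64(129), np.int64(141)), (np.int64(223), np.int64(188)), (np.int64(255), np.int64(150)), (np.int64(162), np.int64(104))]
top 347 160
0.06 [(np.int64(226), np.int64(258)), (np.int64(203), np.int64(157)), (np.int64(157), np.int64(164)), (np.int64(179), np.int64(265))]
0.11 [(np.int64(272), np.int64(237)), (np.int64(247), np.int64(129)), (np.int64(198), np.int64(137)), (np.int64(222), np.int64(245))]
28.325 [ 0.34661295 -0.25804204  0.2093875 ] [-0.0512961   0.43217459  0.00577454]
```

View pics/final.png

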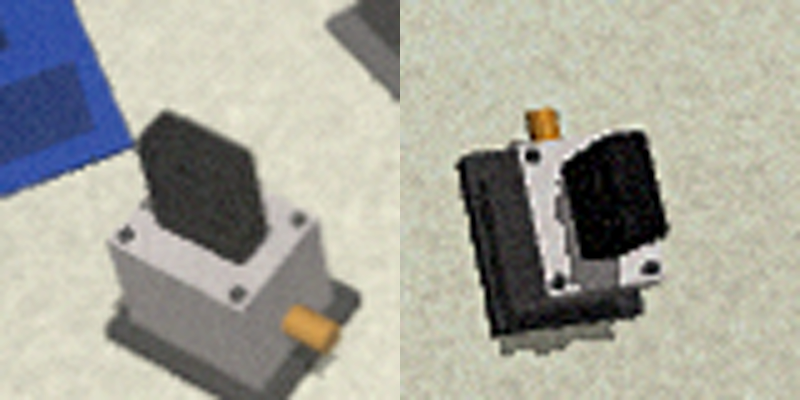

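The handle stands upright and flush on head 3 with no blade showing. The scene corners match prediction within about 2 px, and the gripper is clear. I'll hand it in.

```bash
python3 -c "
from cell import ticket; print(ticket.close_job())"
```

```text
the job is handed in; nothing more can be done
None
```

The gauge is in the clear slit, let go, upright and fully home. That is the head at about (0.495, -0.247). I handed the job in at about 28 s, against the 67 s limit.

- **Choked heads:** The head at (0.528, 0.058) jammed at about 26 mm and the one at (0.481, 0.240) at about 15 mm. I stopped and withdrew from both at about 9 N net push, well below the 30 N limit.
- **Clear head:** The blade met no resistance down to its full 38 mm. The shoulder touched the head at a TCP height of 69.8 mm, against a predicted 69.9 mm. I pressed with only about 3 N before letting go.
- **Last checks:** Both views show the handle upright and flush on the head with no blade showing. The gripper was clear and read no force.
- **Disagreements:** The scene camera drew the gauge about 2–3 px higher than predicted, in the lift view and again at the end. I put that down to calibration, because the contact height fitted.
- **Not rechecked:** I did not re-measure the pump, bottle and dish afterwards. No move came near them.

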